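Open the stock carton and hold up the fullest tin of screws

ROBOT

A 7-joint arm with a two-finger parallel gripper is mounted at the origin on the work surface. World frame = base frame: x ahead of the robot, y to its left, z up, the work surface at z = 0. Lengths are in m, angles in rad, forces in N, time in s.
With the tool pointing down it reaches from about 0.35 to 0.9 m from the base axis. Payload 19.9 kg.
Tool frame: the origin (TCP) lies between the finger pads; the fingertips stand 8 mm ahead of it and the grasp point (between the pads) lies 11 mm behind it; z points along the fingers, y is the direction in which the jaws open and shut (so a half turn about z gives the same grasp; the last joint's range is limited). The gripper opens to 94 mm and grips with 3 to 60 N. Pads are 16 mm wide; open, the fingers measure 119 mm over their backs; the gripper's body (75 mm by 177 mm) begins 78 mm behind the grasp point.
Start: joints at [-1.236, 0.417, -0.01, 1.614, 0.005, 1.111, -0.053], TCP at [0.23, 0.581, 0.213] pointing down, gripper open.
Joint ranges: [-2.81, 2.81], [-0.39, 2.02], [-1.27, 1.25], [0.06, 2.57], [-1.19, 4.33], [0.19, 2], [-2.82, 2.82]. Speed limits (rad/s): [1.89, 1.89, 2.39, 2.39, 3.01, 3.01, 3.01].

INTERFACE

Orientations are given as a unit quaternion [w, x, y, z].
In Python, from plant import r, eyes, models gives the robot as it stands. The module is installed in compiled form; this text tells all that it offers. Calls block until the motion is done:
- r.move_to(position, orientation): joint-space move of the TCP to a pose.
- r.movel(position, rot=None, rate=0.15, contact_N=None): straight line of the TCP; rot=None keeps the orientation; rate is the mean speed in m/s. With contact_N (N) it stops when the force on the tool has changed by that much, and returns True; else False.
- r.movej(angles): joint-space move.
- r.open_jaws() and r.close_gripper(squeeze=None): open the fingers fully, or close them until they stop; squeeze is the grip in N (None keeps the last).
- r.hold(seconds).
- r.inverse_kinematics(position, orientation): joint angles nearest the present ones, or None.
- r.state(): the state.
- eyes.snapshot(name): name is "scene" or "side" or "wrist"; returns the picture (480x640x3 uint8, blue, green, red); there is no depth.
- eyes.camera_model(name): a dict with "K" (3x3 intrinsics, pixels), "R" (3x3) and "t" (3): a world point X has camera coordinates R X + t. Camera axes: x right, y down, z forward; pixel columns grow to the right and rows downward; lengths in m; the calibration is good to about 2 mm. A picture is of the moment at which its call begins: read the wrist's pose just before it. camera_model takes no time and is no camera call; for the wrist camera it gives the pose at the moment of the call.
A pose or a line that the arm cannot do raises r.IKError and nothing moves.
- r.job_done(): hands the job in, once; it reports no verdict.
Trained networks look in the newest picture that a camera, given by its name, has taken for a name from the list of things; names that differ only in an ending like _2 or _b are one class to them, and where a whole thing is asked for, a point or a joint stands for the part that bears it (a point fixed in the world has none). Each returns a list of dicts, best first, with "score" (0 to 1); they miss things now and then, are a little off and sometimes report something else, mostly with a low value. They report only what shows in the picture. A call takes as long as a camera call. They do not tell look-alikes from the thing itself.
- models.regions_of(camera, name): "mask" (480x640 bool, what is visible of it) and "extent" ([left, top, right, bottom] in pixels, round what is visible of it).
- models.spot_point(camera, name): "at" ([column, row] in pixels: a listed point, or the origin of a listed thing).
The state is a dict: "clock": time; "qpos": joint angles; "joint_velocities": joint speeds; "effort": joint torques, N m; "ee_pos": TCP position; "tool_rot": TCP orientation; "ft_force": force on the tool from outside, world axes, zero at the start; "moment": the same for the moment, N m; "width": finger opening in m.
Only numpy, scipy, OpenCV 4.12 (cv2) and the standard library are available. Lean on these libraries where they do the work, as an engineer would, in place of code of your own. Each camera call takes 0.05 s, during which the arm holds its last target.

TASK

Fold the carton's flap up until it stands straight upright, leaving it there, so the three identical tins of screws inside can be reached. Then heft the tins by lifting them, find the heaviest, and finish holding that one upright and still in the gripper, its underside at least 5 cm above the carton's rim and touching nothing else, with the other two tins standing upright on the carton's floor. Set tins down rather than dropping them, do not tip them over, leave the tape roll, the small box and the screwdriver where they are; the program finishes while still holding the heaviest tin.

Things in the scene. Friction and masses are not known exactly. Their poses are not given: they have to be found in the camera images.
- carton: Open cardboard carton, fixed to the bench. Outside, in mm, 160 (x) by 400 (y) by 110 high; walls and floor 5 thick. Origin: centre of its underside; x points away from the robot towards the hinged side, y along its length, z up. A front flap hangs outside its near wall, up to 6 off it. The three tins stand in a row along y, about 115 apart, within 15 of the middle line.
- flap (a joint): Angle of the carton's flat flap about its hinge along the far (+x) top edge. 0 = level over the opening, 1.57 = straight upright, more = over backwards (stop at 2.4). Stiff: stays where left; starts at 0.6 to 1.0. The flap is 110 from hinge to free edge, 394 long, 4 thick; takes 2 to 4 N at the free edge. Pushed level at its edge it can jam at low angles: follow its arc.
- flap_hinge (a point): Middle of the flap's hinge line: 80 along the carton's x and 110 above the bench. Axes as the carton's.
- flap_edge (a point): Middle of the flap's free edge, in mid thickness, 110 from the hinge. It moves with the flap.
- tin_a: One of three identical-looking closed round tins of screws (bare metal, green band), diameter 58, height 88, straight side. Origin: centre of its underside; z up. Weights differ, 0.2 to 0.8 kg; the heaviest is at least 0.15 kg heavier than either other. Which it is cannot be seen. All stand on the carton's floor (5 above the bench), at first partly under the flap.
- tin_b: One of three identical-looking closed round tins of screws (bare metal, green band), diameter 58, height 88, straight side. Origin: centre of its underside; z up. Weights differ, 0.2 to 0.8 kg; the heaviest is at least 0.15 kg heavier than either other. Which it is cannot be seen. All stand on the carton's floor (5 above the bench), at first partly under the flap.
- tin_c: One of three identical-looking closed round tins of screws (bare metal, green band), diameter 58, height 88, straight side. Origin: centre of its underside; z up. Weights differ, 0.2 to 0.8 kg; the heaviest is at least 0.15 kg heavier than either other. Which it is cannot be seen. All stand on the carton's floor (5 above the bench), at first partly under the flap.
- tape_roll: Bystander: roll of brown packing tape lying flat, outer diameter 100, 48 high; origin at the centre of its underside. Leave alone.
- small_box: Bystander: small closed taped carton 100 by 130 by 70 high; origin at the centre of its underside. Leave alone.
- screwdriver: Bystander: yellow-handled screwdriver, about 200 long, lying beyond the carton. Leave alone.
Things that resemble listed ones, but are neither listed nor needed, are in the scene too. Leave any red look-alike of the tin_c alone.

How it is judged:
On the way, in this order (a step that is already met when the one before it is completed fails the run):
1. the flap stands upright (80 to 100 degrees) (value of joint flap between 1.4 and 1.75 rad), for 0.3 s.
2. after that, a tin is lifted off the carton's floor (height (world z) of any of tin_a, tin_b, tin_c above 0.02 m), for 0.2 s.
At the end, for the whole second after the job is handed in: Flap at 80 to 100 degrees; one tin held still in the fingers, upright within 20 degrees, 45 mm or more above the rim, on nothing else; the other two let go, upright and at rest on the carton's floor, neither the heaviest (each presses with under 5.2 N; the heaviest weighs over 6 N) (all of step 1 and ((height (world z) of tin_a above 0.155 m and angle between tin_a's own z axis and vertical below 0.35 rad and linear speed of tin_a below 0.04 m/s and contact force between tin_a and the fingers above 2 N and contact force between tin_a and carton below 0.3 N and contact force between tin_a and tin_b below 0.3 N and contact force between tin_a and tin_c below 0.3 N and contact force between tin_a and tape_roll below 0.3 N and contact force between tin_a and small_box below 0.3 N and contact force between tin_a and screwdriver below 0.3 N and (x of tin_b in the frame of carton between -0.08 and 0.08 m and y of tin_b in the frame of carton between -0.2 and 0.2 m and z of tin_b in the frame of carton between 0 and 0.015 m and angle between tin_b's own z axis and vertical below 0.15 rad and linear speed of tin_b below 0.03 m/s and contact force between tin_b and the fingers below 0.2 N and contact force between tin_b and carton below 5.2 N) and (x of tin_c in the frame of carton between -0.08 and 0.08 m and y of tin_c in the frame of carton between -0.2 and 0.2 m and z of tin_c in the frame of carton between 0 and 0.015 m and angle between tin_c's own z axis and vertical below 0.15 rad and linear speed of tin_c below 0.03 m/s and contact force between tin_c and the fingers below 0.2 N and contact force between tin_c and carton below 5.2 N)) or (height (world z) of tin_b above 0.155 m and angle between tin_b's own z axis and vertical below 0.35 rad and linear speed of tin_b below 0.04 m/s and contact force between tin_b and the fingers above 2 N and contact force between tin_b and carton below 0.3 N and contact force between tin_b and tin_a below 0.3 N and contact force between tin_b and tin_c below 0.3 N and contact force between tin_b and tape_roll below 0.3 N and contact force between tin_b and small_box below 0.3 N and contact force between tin_b and screwdriver below 0.3 N and (x of tin_a in the frame of carton between -0.08 and 0.08 m and y of tin_a in the frame of carton between -0.2 and 0.2 m and z of tin_a in the frame of carton between 0 and 0.015 m and angle between tin_a's own z axis and vertical below 0.15 rad and linear speed of tin_a below 0.03 m/s and contact force between tin_a and the fingers below 0.2 N and contact force between tin_a and carton below 5.2 N) and (x of tin_c in the frame of carton between -0.08 and 0.08 m and y of tin_c in the frame of carton between -0.2 and 0.2 m and z of tin_c in the frame of carton between 0 and 0.015 m and angle between tin_c's own z axis and vertical below 0.15 rad and linear speed of tin_c below 0.03 m/s and contact force between tin_c and the fingers below 0.2 N and contact force between tin_c and carton below 5.2 N)) or (height (world z) of tin_c above 0.155 m and angle between tin_c's own z axis and vertical below 0.35 rad and linear speed of tin_c below 0.04 m/s and contact force between tin_c and the fingers above 2 N and contact force between tin_c and carton below 0.3 N and contact force between tin_c and tin_a below 0.3 N and contact force between tin_c and tin_b below 0.3 N and contact force between tin_c and tape_roll below 0.3 N and contact force between tin_c and small_box below 0.3 N and contact force between tin_c and screwdriver below 0.3 N and (x of tin_a in the frame of carton between -0.08 and 0.08 m and y of tin_a in the frame of carton between -0.2 and 0.2 m and z of tin_a in the frame of carton between 0 and 0.015 m and angle between tin_a's own z axis and vertical below 0.15 rad and linear speed of tin_a below 0.03 m/s and contact force between tin_a and the fingers below 0.2 N and contact force between tin_a and carton below 5.2 N) and (x of tin_b in the frame of carton between -0.08 and 0.08 m and y of tin_b in the frame of carton between -0.2 and 0.2 m and z of tin_b in the frame of carton between 0 and 0.015 m and angle between tin_b's own z axis and vertical below 0.15 rad and linear speed of tin_b below 0.03 m/s and contact force between tin_b and the fingers below 0.2 N and contact force between tin_b and carton below 5.2 N)))); the arm keeps its last pose, push and grip.
It fails at once if the tape roll is moved by more than 3 cm (distance of tape_roll from where it was at the start of the episode above 0.03 m).
It fails at once if the small box is moved by more than 3 cm (distance of small_box from where it was at the start of the episode above 0.03 m).
It fails at once if the screwdriver is moved by more than 3 cm (distance of screwdriver from where it was at the start of the episode above 0.03 m).
It fails at once if a tin is tipped over (angle between any of tin_a, tin_b, tin_c's own z axis and vertical above 0.7 rad).
It fails at once if a tin is dropped (falls free, faster than 0.6 m/s) ((contact force between tin_a and the fingers below 0.05 N and linear speed of tin_a above 0.6 m/s) or (contact force between tin_b and the fingers below 0.05 N and linear speed of tin_b above 0.6 m/s) or (contact force between tin_c and the fingers below 0.05 N and linear speed of tin_c above 0.6 m/s)).
It also fails if it takes over 72 s, if anything falls off the work surface, if the arm or the gripper's body presses on something with over 40 N, if the wrist force passes 120 N, or if a joint passes its speed limit or range.

## Working session

There is one attempt and no reset: what is moved stays moved. The work goes in short steps, each a Python script; the robot and the scene stay as the last script left them, time stands still between calls to the robot, and variables do not carry over. Pictures are saved under pics/ and viewed, and the job is handed in when it is done.

```bash
mkdir -p pics; ls
python3 - <<'E'
from plant import r, eyes, models
import cv2, numpy as np
for c in ["scene","side","wrist"]:
    im=eyes.snapshot(c); cv2.imwrite(f"pics/a_{c}.png",im)
    m=eyes.camera_model(c); print(c,np.round(m["K"],1).tolist(),np.round(-m["R"].T@m["t"],3),np.round(m["R"],3).tolist())
    for n in ["carton","flap_hinge","flap_edge","tin_a","tape_roll","small_box","screwdriver"]:
        print(n,[(round(d["score"],2),np.round(d["at"]).tolist()) for d in models.spot_point(c,n)][:6])
print(r.state())
E
```

```text
pics
scene [[500.1, 0.0, 316.0], [0.0, 500.1, 239.6], [0.0, 0.0, 1.0]] [ 1.254 -0.205  1.16 ] [[0.258, 0.966, 0.013], [0.803, -0.207, -0.559], [-0.538, 0.154, -0.829]]
carton [(0.82, [316.0, 244.0]), (0.7, [469.0, 216.0])]
flap_hinge [(0.79, [321.0, 246.0]), (0.73, [318.0, 206.0])]
flap_edge [(0.88, [316.0, 206.0])]
tin_a [(0.77, [376.0, 282.0])]
tape_roll [(0.72, [467.0, 217.0])]
small_box [(0.7, [137.0, 283.0])]
screwdriver [(0.71, [341.0, 314.0])]
side [[587.1, 0.0, 326.2], [0.0, 587.1, 234.1], [0.0, 0.0, 1.0]] [-0.21  -0.934  1.259] [[0.757, -0.654, 0.014], [-0.444, -0.529, -0.724], [0.48, 0.542, -0.69]]
carton [(0.67, [298.0, 267.0])]
flap_hinge [(0.9, [322.0, 227.0])]
flap_edge [(0.62, [299.0, 221.0]), (0.37, [321.0, 292.0])]
tin_a [(0.95, [304.0, 223.0]), (0.65, [299.0, 265.0]), (0.64, [278.0, 244.0])]
tape_roll [(0.92, [221.0, 189.0])]
small_box [(0.72, [424.0, 375.0])]
screwdriver [(0.81, [351.0, 228.0])]
wrist [[335.5, 0.0, 320.9], [0.0, 335.5, 239.5], [0.0, 0.0, 1.0]] [0.165 0.607 0.385] [[0.368, 0.93, -0.0], [0.903, -0.357, 0.241], [0.224, -0.089, -0.971]]
carton []
flap_hinge []
flap_edge []
tin_a []
tape_roll []
small_box []
screwdriver []
{'clock': 1.2, 'qpos': array([-1.2354726 ,  0.41739513, -0.01034086,  1.61358296,  0.00470449,
        1.11071318, -0.05300846]), 'joint_velocities': array([-3.41226075e-05, -1.26859581e-04,  5.16339878e-04, -1.69613354e-04,
        7.88910033e-04, -1.11079167e-03, -8.17193783e-04]), 'effort': array([ 9.38317608e-04, -8.51028657e+01,  6.39004279e-01, -4.26269209e+01,
       -4.86535253e-02,  1.39153772e-02,  1.11637789e-04]), 'ee_pos': array([0.22995087, 0.58114364, 0.21343512]), 'tool_rot': array([ 6.48030962e-06,  1.87282452e-01,  9.82306104e-01, -3.84481549e-05]), 'ft_force': array([ 0.29186721,  0.31116622, -0.01891772]), 'moment': array([-0.05684513,  0.00572484, -0.01051712]), 'width': 0.09428394836902099}
```

View pics/a_scene.png

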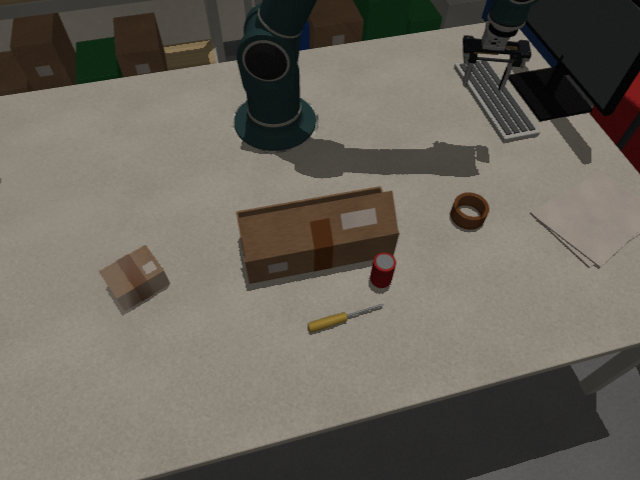

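View pics/a_side.png

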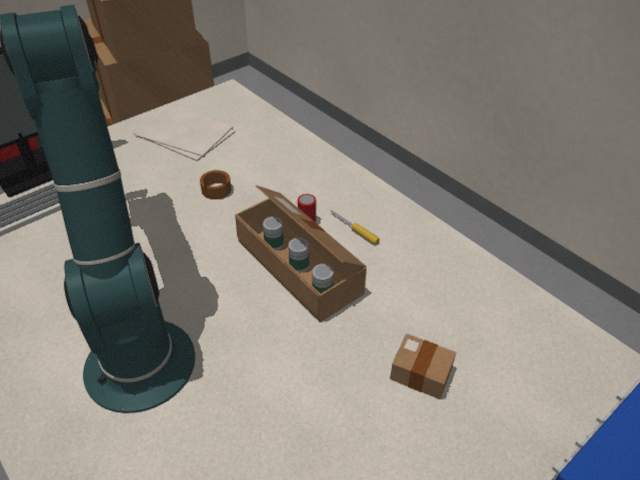

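The scene camera looks back at the robot. It shows the carton at about (318,235), the red look-alike at (383,270) right behind its far side, the tape roll at (469,211), the small box at (134,279) and the screwdriver at (345,320). The side view shows three tins at (273,232), (299,253) and (322,277), under the half-open flap. I'll zoom in for the corners.

Run:
```python
import cv2
a=cv2.imread("pics/a_scene.png")[180:300,220:420]; cv2.imwrite("pics/a_scene_z.png",cv2.resize(a,None,fx=4,fy=4,interpolation=cv2.INTER_CUBIC))
a=cv2.imread("pics/a_side.png")[175:325,225:385]; cv2.imwrite("pics/a_side_z.png",cv2.resize(a,None,fx=4,fy=4,interpolation=cv2.INTER_CUBIC))
```

```text
(no output)
```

View pics/a_scene_z.png

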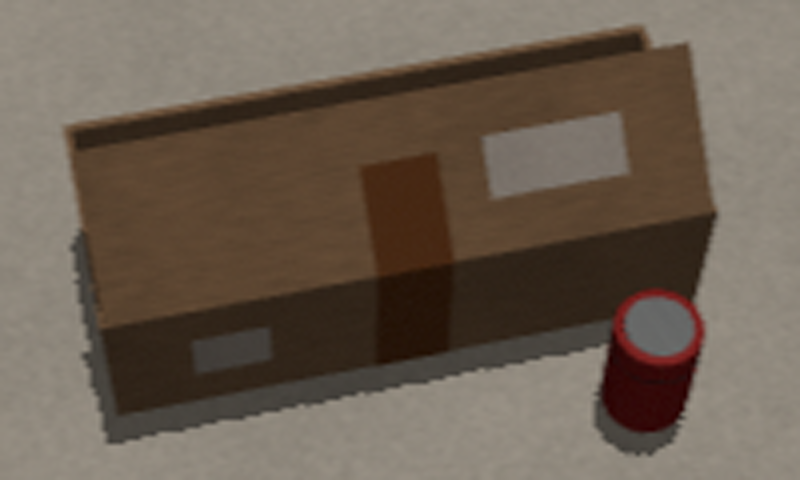

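View pics/a_side_z.png

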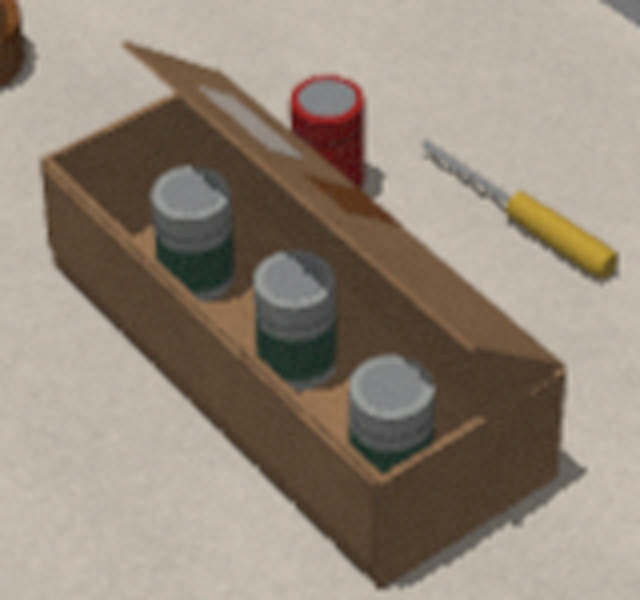

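```bash
cat > h.py <<'E'
import numpy as np
def proj(m,X):
    c=m["R"]@np.asarray(X)+m["t"]; p=m["K"]@c; return p[:2]/p[2]
def onplane(m,uv,z):
    d=m["R"].T@np.linalg.solve(m["K"],[uv[0],uv[1],1]); o=-m["R"].T@m["t"]
    return o+d*(z-o[2])/d[2]
def c2w(c,p):
    x,y,a=c; return np.array([x+np.cos(a)*p[0]-np.sin(a)*p[1],y+np.sin(a)*p[0]+np.cos(a)*p[1],p[2]])
def w2c(c,p):
    x,y,a=c; d=np.array(p[:2])-[x,y]; return np.array([np.cos(a)*d[0]+np.sin(a)*d[1],-np.sin(a)*d[0]+np.cos(a)*d[1]])
E
cat > fit.py <<'E'
from plant import eyes
from h import *
from scipy.optimize import least_squares
ms=eyes.camera_model("scene"); mi=eyes.camera_model("side")
O=[(ms,(249.5,283),(.08,-.2,0)),(ms,(246,261.5),(.08,-.2,.11)),(ms,(398.75,233.25),(.08,.2,.11)),(ms,(237,211.75),(-.08,-.2,.11)),(ms,(380.75,186.75),(-.08,.2,.11)),
(mi,(320,296),(-.08,-.2,.11)),(mi,(320,321.25),(-.08,-.2,0)),(mi,(235.75,215),(-.08,.2,.11)),(mi,(365.75,268),(.08,-.2,.11)),(mi,(364.5,293),(.08,-.2,0))]
F=[(ms,(239.5,217),-.197),(ms,(392.25,191),.197),(mi,(343.75,262.5),-.197),(mi,(256.25,185.75),.197)]
def f(p):
    e=[]
    for m,uv,X in O: e+=list(proj(m,c2w(p[:3],X))-uv)
    for m,uv,y in F: e+=list(proj(m,c2w(p[:3],(.08-.11*np.cos(p[3]),y,.11+.11*np.sin(p[3]))))-uv)
    return e
s=least_squares(f,[.5,0,0,.8],loss="soft_l1")
print(np.round(s.x,4)); print(np.round(np.array(f(s.x)).reshape(-1,2),1).tolist())
for uv in [(273,223.25),(298.25,245),(322.75,271.25)]:
    w=onplane(mi,uv,.093); print("tin",np.round(w,4),np.round(w2c(s.x[:3],w),4))
w=onplane(ms,(384.5,261),.088); print("red",w,w2c(s.x[:3],w))
E
python3 fit.py
```

```text
[ 0.519   0.0062 -0.0367  0.6727]
[[-0.9, 0.5], [-1.8, 0.2], [0.7, -0.2], [-1.6, -0.8], [0.4, -0.6], [-0.0, -1.8], [-0.3, -0.3], [-0.0, -2.6], [1.0, -1.9], [-0.1, -0.0], [-2.2, 0.3], [-0.4, -0.3], [-1.5, -0.3], [-0.6, -0.8]]
tin [0.5123 0.1162 0.093 ] [-0.0107  0.1097]
tin [ 0.5121 -0.0019  0.093 ] [-0.0066 -0.0083]
tin [ 0.4995 -0.1228  0.093 ] [-0.0148 -0.1296]
red [0.66399491 0.14529636 0.088     ] [0.13978718 0.14435049]
```

The carton fit is good to about 2 px: x 0.519, y 0.006, yaw -0.037, flap angle about 0.67. The tins come out within 15 mm of the middle line, as expected. Next I check IK for a 45° tilted push under the flap along its arc.

```bash
cat >> h.py <<'E'
from scipy.spatial.transform import Rotation as Rn
C=(0.519,0.0062,-0.0367)
def quat(zc,yc,c=C):
    z=np.array(zc,float);z/=np.linalg.norm(z);y=np.array(yc,float);y/=np.linalg.norm(y)
    R=Rn.from_euler('z',c[2]).as_matrix()@np.column_stack([np.cross(y,z),y,z])
    q=Rn.from_matrix(R).as_quat(); return np.array([q[3],q[0],q[1],q[2]])
def flap_tcp(th,r=.08,tilt=np.pi/4,y=0.,off=.010,back=0.):
    zt=np.array([np.cos(tilt),0,-np.sin(tilt)]); up=np.array([np.sin(tilt),0,np.cos(tilt)])
    d=np.array([-np.cos(th),0,np.sin(th)]); t=np.array([np.sin(th),0,np.cos(th)])
    P=np.array([.08,y,.11])+r*d-.002*t
    return c2w(C,P-.008*zt-off*up-back*zt)
E
python3 - <<'E'
from plant import r
from h import *
for tilt in (.6,.785,1.0):
  q=quat([np.cos(tilt),0,-np.sin(tilt)],[0,1,0])
  for th,b in [(.4,.13),(.4,0),(.8,0),(1.2,0),(1.57,0)]:
    p=flap_tcp(th,tilt=tilt,back=b); j=r.inverse_kinematics(p,q); print(tilt,th,np.round(p,3),None if j is None else np.round(j,2))
E
```

```text
0.6 0.4 [0.405 0.01  0.209] None
0.6 0.4 [0.512 0.006 0.136] None
0.6 0.8 [0.53  0.006 0.162] None
0.6 1.2 [0.556 0.005 0.18 ] [-0.88  0.21  0.79  2.55  3.08  0.51 -1.71]
0.6 1.57 [0.585 0.004 0.186] [-0.75  0.22  0.67  2.48  3.07  0.47 -1.69]
0.785 0.4 [0.42 0.01 0.23] None
0.785 0.4 [0.512 0.006 0.138] [-0.54  0.14  0.41  2.55  2.86  0.32 -1.47]
0.785 0.8 [0.529 0.006 0.165] [ 0.09  0.09 -0.25  2.48  2.49  0.25 -1.06]
0.785 1.2 [0.555 0.005 0.182] [ 0.1   0.09 -0.24  2.41  2.34  0.2  -0.89]
0.785 1.57 [0.584 0.004 0.189] [ 0.35  0.15 -0.49  2.34  2.13  0.21 -0.64]
1.0 0.4 [0.442 0.009 0.25 ] [-0.89 -0.38  0.57  2.41  0.71  0.61  0.73]
1.0 0.4 [0.512 0.006 0.141] [ 0.57  0.15 -0.73  2.37  1.13  0.21  0.34]
1.0 0.8 [0.529 0.006 0.167] [-0.11  0.07 -0.01  2.33  0.47  0.19  0.97]
1.0 1.2 [0.555 0.005 0.185] [-0.55  0.09  0.46  2.27  0.16  0.23  1.29]
1.0 1.57 [0.584 0.004 0.191] [-0.5   0.13  0.43  2.21  0.05  0.25  1.4 ]
```

The 45° tilt sits at the wrist joint limits. Instead I'll use closed vertical fingers, with their front face against the free edge, following the arc. At the end the finger lies flat on the upright flap.

```bash
cat >> h.py <<'E'
QD=quat([0,0,-1],[0,1,0])
def vert_tcp(th,below=.03,half=.008,y=0.,gap=0.):
    # front face of finger at the flap edge's lower corner, tip 'below' under it
    d=np.array([-np.cos(th),0,np.sin(th)]); t=np.array([np.sin(th),0,np.cos(th)])
    P=np.array([.08,y,.11])+.11*d-.002*t
    return c2w(C,P+np.array([-half-gap,0,-below+.008]))
E
python3 - <<'E'
from plant import r,eyes
from h import *
import cv2
r.close_gripper(10)
p0=vert_tcp(.67,gap=.018)
up=p0+[0,0,.1]
for th in (.67,1.1,1.57): print(np.round(r.inverse_kinematics(vert_tcp(th),QD),2))
r.move_to(up,QD)
print(r.state()["ee_pos"],r.state()["clock"])
r.movel(p0,rate=.15)
print(r.state()["ee_pos"],p0,r.state()["ft_force"],r.state()["clock"],r.state()["width"])
for c in ("scene","side"): cv2.imwrite(f"pics/b_{c}.png",cv2.resize(eyes.snapshot(c)[150:330,200:440],None,fx=3,fy=3))
E
```

```text
[-0.46  0.29  0.45  1.98 -0.16  0.9   1.61]
[-0.44  0.32  0.45  1.87 -0.16  0.99  1.61]
[-0.39  0.39  0.42  1.73 -0.18  1.05  1.63]
[0.48563386 0.00813449 0.25467215] 4.8667
[0.48599085 0.00749031 0.15538576] [0.48556018 0.00742779 0.15474082] [0.28210196 0.07729305 0.73954797] 5.6833 0.0009635710573685416
```

View pics/b_side.png

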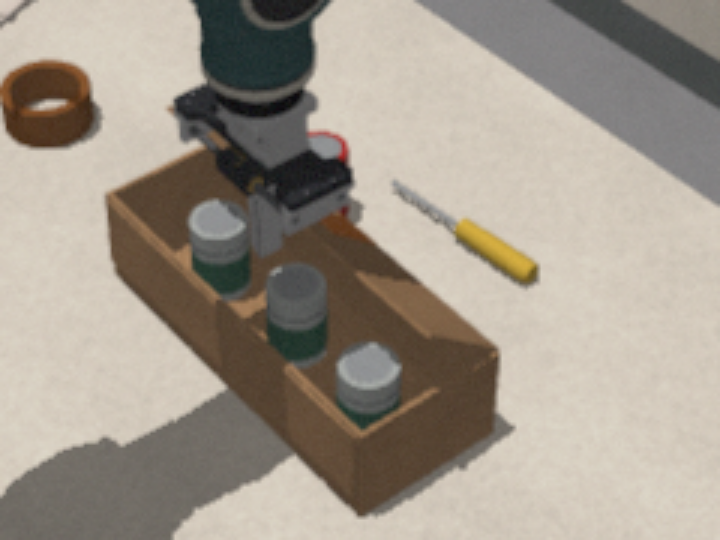

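The closed fingers (about 265,225 in the zoom) are in front of the flap's free edge and above the tins, clear of everything. Now I push along the arc.

Run:
```python
from plant import r,eyes
from h import *
import cv2
for th in (.6,.75,.9,1.05,1.2,1.35,1.48,1.6):
    r.movel(vert_tcp(th),rate=.08)
    s=r.state(); print(th,np.round(s["ee_pos"]-vert_tcp(th),4),np.round(s["ft_force"],1),round(s["clock"],1))
    if np.linalg.norm(s["ft_force"])>25: break
for c in ("scene","side"): cv2.imwrite(f"pics/c_{c}.png",cv2.resize(eyes.snapshot(c)[150:330,200:440],None,fx=3,fy=3))
```

```text
0.6 [ 0.0001 -0.0001 -0.    ] [-0.8 -0.1 -0. ] 6.1
0.75 [0.0004 0.     0.0004] [-0.4  0.2  0.6] 6.5
0.9 [ 0.0002 -0.     -0.    ] [-0.6  0.3  0.1] 6.8
1.05 [ 0.0001 -0.0001 -0.0001] [-0.7 -0.8  0.3] 7.2
1.2 [-0.     -0.0001 -0.0002] [-0.1  0.2  0.4] 7.5
1.35 [-0.0001 -0.0001 -0.0002] [-0.3  0.3 -0.9] 7.9
1.48 [-0.     -0.0001 -0.0001] [-0.7  0.2  0. ] 8.2
1.6 [ 0.     -0.0001 -0.0001] [-0.1  0.1  0.3] 8.6
```

View pics/c_side.png

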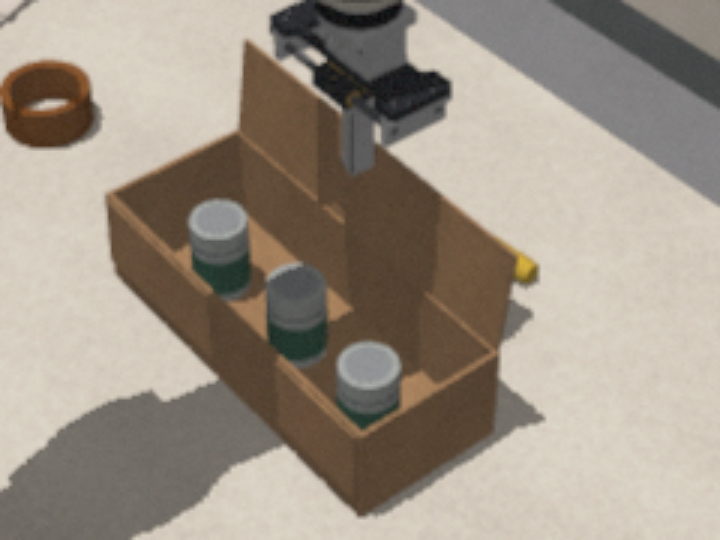

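View pics/c_scene.png

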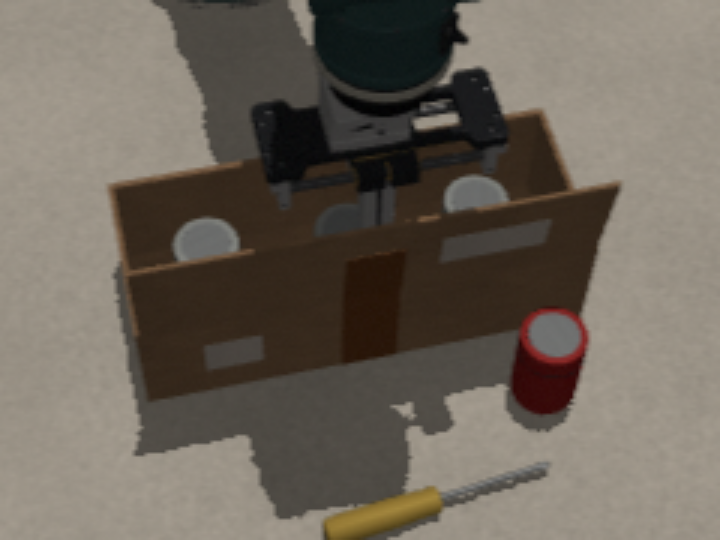

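The flap looks close to upright in both views. I'll measure it, back off, and take a wrist picture from above to refine the tins.

Run:
```python
from plant import r,eyes,models
from h import *
import cv2
from scipy.optimize import least_squares
ms=eyes.camera_model("scene"); mi=eyes.camera_model("side")
F=[(ms,(242.3,240),-.197),(ms,(406,211.3),.197),(mi,(371,235),-.197),(mi,(282.7,164),.197)]
def f(p):
    e=[]
    for m,uv,y in F: e+=list(proj(m,c2w(C,(.08-.11*np.cos(p[0]),y,.11+.11*np.sin(p[0]))))-uv)
    return e
s=least_squares(f,[1.5]);print(s.x,np.round(s.fun,1))
p=vert_tcp(1.6); b=c2w(C,(-.05,0,p[2])); r.movel(b,rate=.2)
r.movel(c2w(C,(-.02,-.03,.30)),rate=.25)
m=eyes.camera_model("wrist"); im=eyes.snapshot("wrist"); cv2.imwrite("pics/d_wrist.png",im)
np.savez("w1.npz",**m)
for d in models.regions_of("wrist","tin_a"): print(round(d["score"],2),np.round(d["extent"]))
im=eyes.snapshot("side"); cv2.imwrite("pics/d_side.png",im)
for d in models.regions_of("side","tin_a"): print(round(d["score"],2),np.round(d["extent"]))
for X in [(.075,-.195,.11),(-.075,-.195,.11),(-.075,.195,.11),(.075,.195,.11)]: print(proj(m,c2w(C,X)))
print(r.state()["clock"])
```

```text
[1.66512074] [-1.3 -0.1  0.6 -0.8  0.6 -0.6 -0.6 -2.5]
0.97 [405. 189. 474. 250.]
0.91 [211. 190. 273. 247.]
0.56 [321. 200. 367. 255.]
0.63 [264. 219. 285. 254.]
0.58 [313. 263. 339. 294.]
0.58 [289. 238. 308. 270.]
[179.31381797 301.60459731]
[164.86435119 170.14511651]
[534.07620505 170.05713121]
[514.4043177  301.59822197]
10.2083
```

View pics/d_wrist.png

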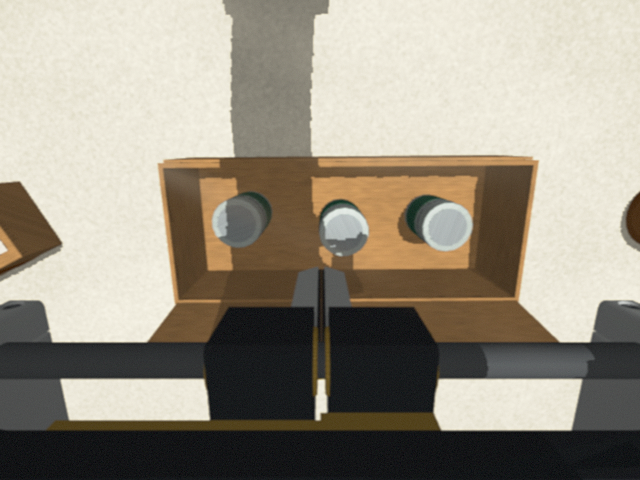

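The wrist view shows the three tin tops at about (240,220), (344,230) and (445,224), with the carton where my model puts it. The flap reads 1.665, so I'll measure it more closely before trusting it.

Run:
```python
from plant import eyes
import cv2
from h import *
im=eyes.snapshot("scene"); cv2.imwrite("pics/d_scene.png",im)
mi=eyes.camera_model("side");ms=eyes.camera_model("scene")
s=cv2.imread("pics/d_side.png")
def ov(im,m,x0,y0,w,h,f,name):
    o=cv2.resize(im[y0:y0+h,x0:x0+w],None,fx=f,fy=f,interpolation=cv2.INTER_CUBIC)
    for th,col in ((1.5,(0,0,255)),(1.6,(0,255,0)),(1.7,(255,0,0))):
        P=[(proj(m,c2w(C,(.08-.11*np.cos(th),y,.11+.11*np.sin(th))))+.5-[x0,y0])*f for y in(-.197,.197)]
        cv2.line(o,*[tuple(int(v) for v in p) for p in P],col,1)
    P=[(proj(m,c2w(C,X))+.5-[x0,y0])*f for X in((.08,-.2,.11),(.08,-.2,0),(-.08,-.2,0),(-.08,-.2,.11),(.08,-.2,.11),(.08,.2,.11),(-.08,.2,.11),(-.08,-.2,.11))]
    cv2.polylines(o,[np.int32(P)],False,(0,255,255),1)
    cv2.imwrite(name,o)
ov(s,mi,225,150,160,180,4,"pics/d_side_z.png")
ov(im,ms,220,180,200,120,4,"pics/d_scene_z.png")
```

```text
(no output)
```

View pics/d_side_z.png

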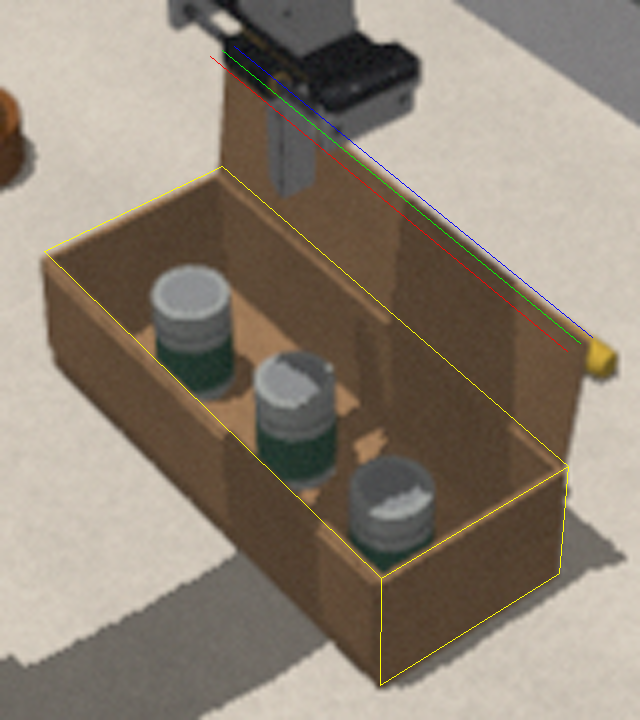

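View pics/d_scene_z.png

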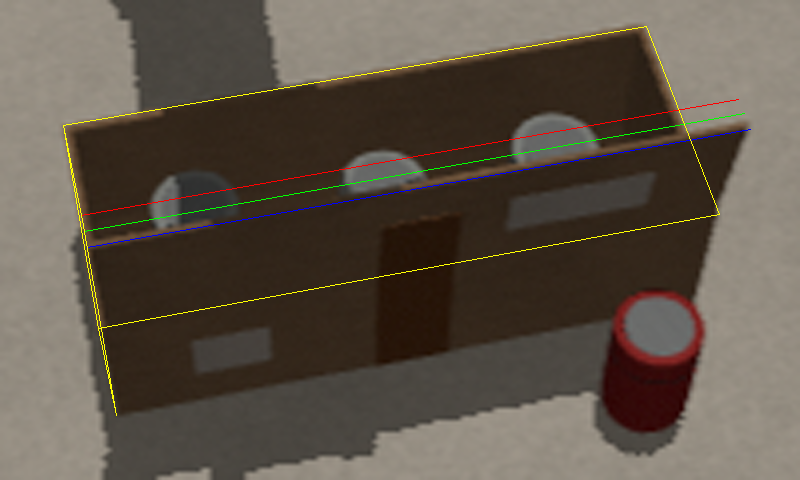

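Both views put the flap at about 1.65–1.68. That's in band, but only 0.07–0.10 from its upper limit. I'll nudge it back towards 1.58 from behind with the fingertip, which is quick and keeps clear of the red tin and the screwdriver.

Run:
```python
from plant import r,eyes
from h import *
import cv2
exec(open('/dev/null').read())
print(r.inverse_kinematics(c2w(C,(.135,-.05,.185)),QD) is not None)
r.movel(c2w(C,(.135,-.05,.30)),rate=.25)
r.movel(c2w(C,(.135,-.05,.19)),rate=.2)
print(r.state()["ft_force"])
r.movel(c2w(C,(.0955,-.05,.19)),rate=.06)
print(r.state()["ft_force"])
r.movel(c2w(C,(.13,-.05,.19)),rate=.15)
r.movel(c2w(C,(.13,-.05,.30)),rate=.25)
r.movel(c2w(C,(.0,0.,.32)),rate=.25)
print(r.state()["clock"])
def ov(im,m,x0,y0,w,h,f,name):
    o=cv2.resize(im[y0:y0+h,x0:x0+w],None,fx=f,fy=f,interpolation=cv2.INTER_CUBIC)
    for th,col in ((1.5,(0,0,255)),(1.6,(0,255,0)),(1.7,(255,0,0))):
        P=[(proj(m,c2w(C,(.08-.11*np.cos(th),y,.11+.11*np.sin(th))))+.5-[x0,y0])*f for y in(-.197,.197)]
        cv2.line(o,*[tuple(int(v) for v in p) for p in P],col,1)
    cv2.imwrite(name,o)
ov(eyes.snapshot("side"),eyes.camera_model("side"),225,150,160,180,3,"pics/e_side_z.png")
ov(eyes.snapshot("scene"),eyes.camera_model("scene"),220,180,200,120,4,"pics/e_scene_z.png")
```

```text
True
[-0.12471468  0.24472251  0.61587594]
[ 0.49914027  0.17796019 -0.19741693]
14.2333
```

View pics/e_side_z.png

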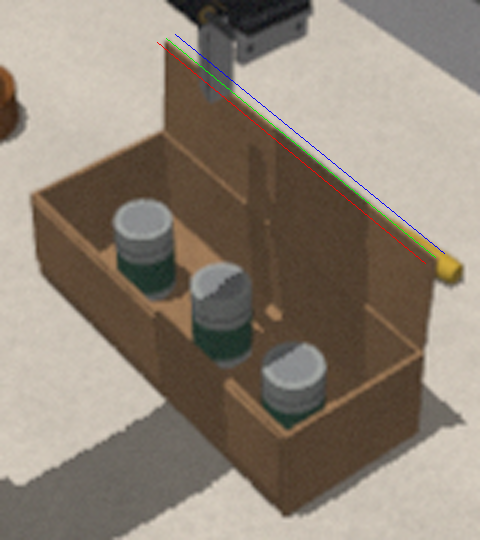

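View pics/e_scene_z.png

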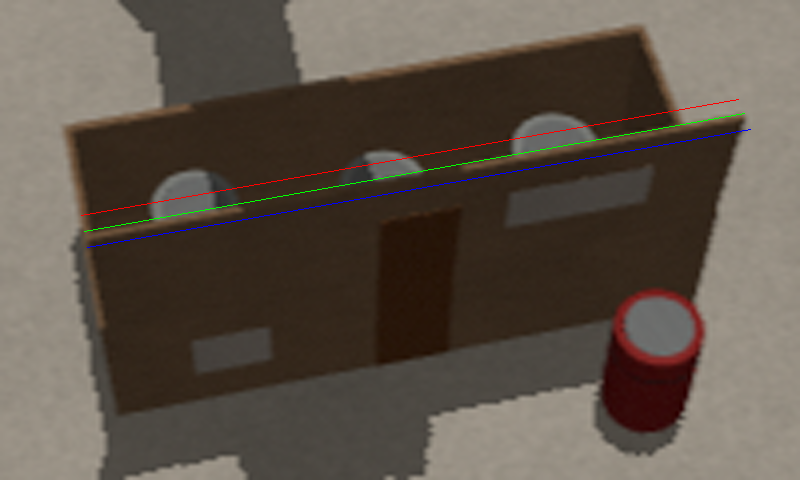

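The flap now reads about 1.6 in both views. Next, the tin positions: the wrist view against the side and scene views.

Run:
```python
import cv2
from h import *
from plant import eyes
m=dict(np.load("w1.npz")); mi=eyes.camera_model("side")
im=cv2.imread("pics/d_wrist.png"); x0,y0,f=190,170,2.6
o=cv2.resize(im[y0:y0+120,x0:x0+300],None,fx=f,fy=f,interpolation=cv2.INTER_CUBIC)
W={}
for k,uw,us in (("R",(445,224),(273,222.3)),("M",(344,230),(299,244.3)),("L",(239,221),(323,271.3))):
    w=onplane(m,uw,.093); s=onplane(mi,us,.093); print(k,w2c(C,w).round(4),w2c(C,s).round(4))
    for z in(.093,.005):
        pts=[(proj(m,[w[0]+.029*np.cos(a),w[1]+.029*np.sin(a),z])+.5-[x0,y0])*f for a in np.linspace(0,6.28,40)]
        cv2.polylines(o,[np.int32(pts)],True,(0,0,255),1)
cv2.imwrite("pics/d_wz.png",o)
```

```text
R [-0.0136  0.1125] [-0.0084  0.113 ]
M [-0.0066 -0.0035] [-0.0033 -0.0074]
L [-0.0171 -0.1241] [-0.0144 -0.1302]
```

View pics/d_wz.png

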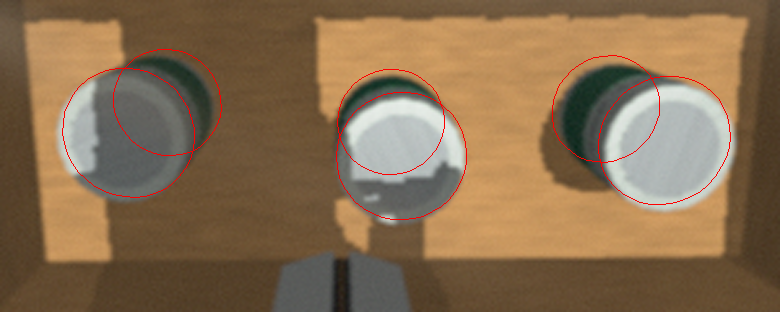

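```bash
cat > heft.py <<'E'
from plant import r,eyes,models
from h import *
import cv2
T={"R":(-.0105,.113),"M":(-.0045,-.0055),"L":(-.0155,-.124)}
def fz(n=8):
    v=[]
    for _ in range(n): r.hold(.05); v.append(r.state()["ft_force"])
    return np.mean(v,0),np.std(v,0)[2]
def heft(k,zt=.059,up=.05):
    x,y=T[k]
    r.movel(c2w(C,(x,y,.21)),rot=QD,rate=.3)
    f0,_=fz()
    r.movel(c2w(C,(x,y,zt+.02)),rate=.2)
    if r.movel(c2w(C,(x,y,zt)),rate=.06,contact_N=6): print("CONTACT",r.state()["ee_pos"]); return None
    r.close_gripper(40)
    w=r.state()["width"]
    r.movel(c2w(C,(x,y,zt+up)),rate=.1)
    r.hold(.3); f1,s=fz()
    print(k,"width",round(w,4),"f0",f0.round(2),"f1",f1.round(2),"std",s.round(2),"W",(f0-f1)[2].round(2),"t",r.state()["clock"])
    return (f0-f1)[2]
def putdown(k,zt=.059):
    x,y=T[k]
    c=r.movel(c2w(C,(x,y,zt+.0005)),rate=.06)
    r.open_jaws(); r.movel(c2w(C,(x,y,.21)),rate=.2)
E
python3 - <<'E'
from heft import *
r.open_jaws()
heft("R")
cv2.imwrite("pics/f_side.png",eyes.snapshot("side")[130:350,180:450])
E
```

```text
R width 0.0573 f0 [-0.2  -0.37  0.4 ] f1 [-0.22  0.13 -3.09] std 0.45 W 3.49 t 20.15
```

View pics/f_side.png

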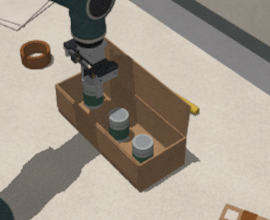

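The R tin is lifted cleanly and weighs about 3.5 N, so it isn't the heaviest, which must be over 6 N. I set it down and heft the middle one.

Run:
```python
from heft import *
putdown("R")
r.movel(c2w(C,(T["M"][0],T["M"][1],.22)),rate=.25)
heft("M")
cv2.imwrite("pics/g_side.png",cv2.resize(eyes.snapshot("side")[150:330,220:400],None,fx=3,fy=3))
```

```text
M width 0.0577 f0 [ 0.13 -0.32 -0.05] f1 [ 0.18 -0.25 -6.15] std 0.57 W 6.11 t 27.3833
```

View pics/g_side.png

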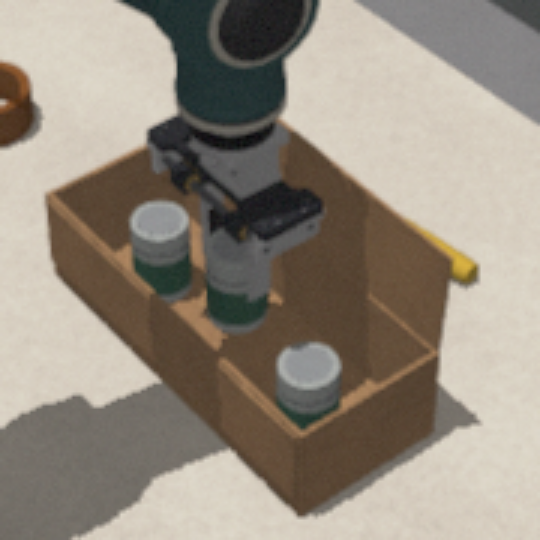

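The M tin weighs about 6.1 N, right where the heaviest should be. There's time to average for longer and to heft L too, which settles it by direct comparison.

Run:
```python
from heft import *
f,s=fz(30); print("M held",f.round(2),s)
putdown("M")
r.movel(c2w(C,(T["L"][0],T["L"][1],.22)),rate=.25)
print("free",fz(12))
heft("L")
cv2.imwrite("pics/h_side.png",cv2.resize(eyes.snapshot("side")[150:330,220:400],None,fx=3,fy=3))
```

```text
M held [-0.06 -0.1  -6.16] 0.5826730170257718
free (array([-0.17457614,  0.13161063,  0.01961222]), np.float64(0.5387240346990674))
L width 0.0575 f0 [0.45 0.13 0.14] f1 [-0.04  0.07 -3.87] std 0.62 W 4.01 t 36.7167
```

View pics/h_side.png

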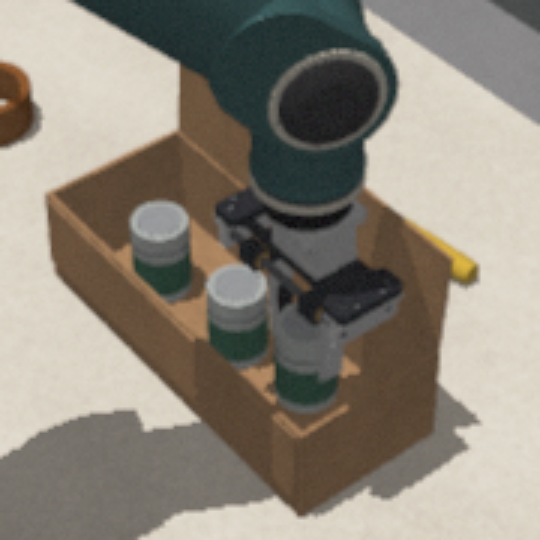

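M, at 6.16 N, is clearly the heaviest (R 3.5, L 4.0). I set L down, regrasp M and lift it high.

Run:
```python
from heft import *
putdown("L")
r.movel(c2w(C,(T["M"][0],T["M"][1],.22)),rate=.25)
w=heft("M",up=.185)
r.hold(.5)
s=r.state(); print(s["ee_pos"],s["width"],s["clock"])
x0,y0=225,130
im=eyes.snapshot("side"); print([(round(d["score"],2),d["extent"]) for d in models.regions_of("side","tin_a")])
cv2.imwrite("pics/i_side.png",cv2.resize(im[110:330,220:420],None,fx=2.7,fy=2.7))
im=eyes.snapshot("scene");m=eyes.camera_model("scene")
o=cv2.resize(im[150:300,220:420],None,fx=4,fy=4)
for th,col in ((1.5,(0,0,255)),(1.6,(0,255,0)),(1.7,(255,0,0))):
    P=[(proj(m,c2w(C,(.08-.11*np.cos(th),y,.11+.11*np.sin(th))))+.5-[220,150])*4 for y in(-.197,.197)]
    cv2.line(o,*[tuple(int(v) for v in p) for p in P],col,1)
cv2.imwrite("pics/i_scene.png",o)
```

```text
M width 0.0577 f0 [ 0.34 -0.36  0.03] f1 [-0.16  0.06 -6.45] std 0.5 W 6.48 t 45.2917
[0.51427298 0.00086837 0.24398879] 0.05809544205383286 45.7917
[(0.75, [266.9, 218.6, 283.6, 252.7]), (0.63, [313.1, 263.0, 334.0, 291.7]), (0.59, [286.7, 190.5, 309.8, 225.6])]
```

View pics/i_side.png

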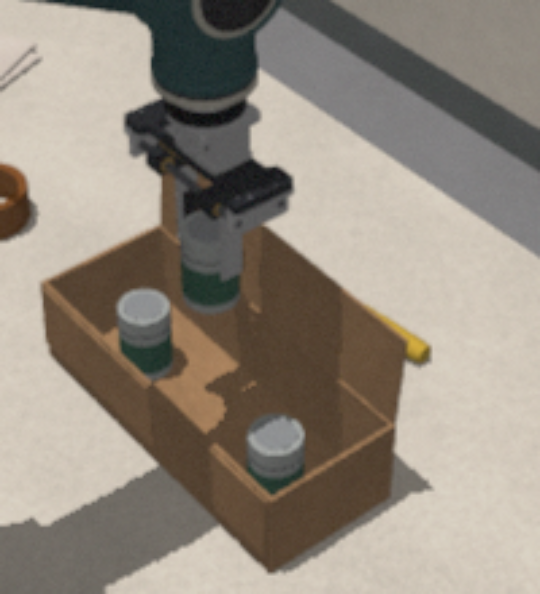

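View pics/i_scene.png

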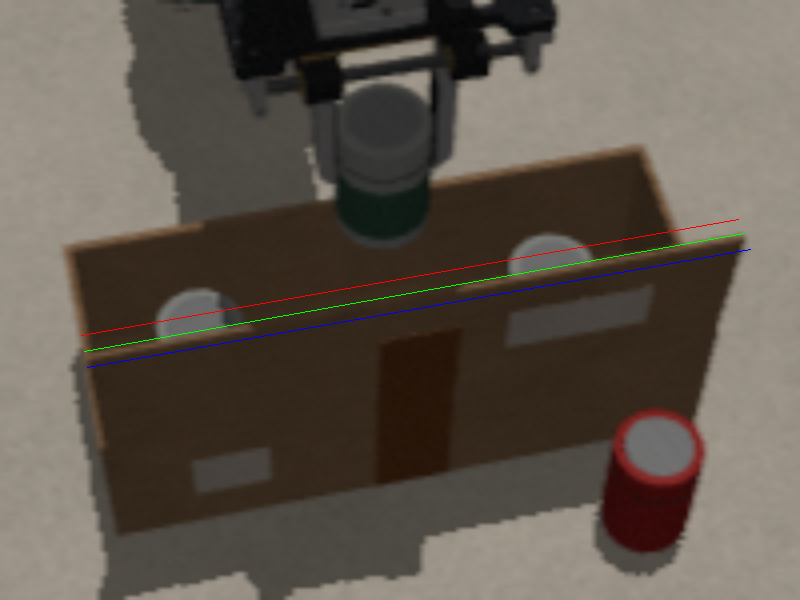

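The held tin (side view about 211,270; scene view about 383,165) hangs upright, well above the rim. The other two stand upright on the floor, and the flap is still at about 1.6. I'm handing in.

Run:
```python
from plant import r
r.job_done()
s=r.state(); print(s["ee_pos"],s["width"],s["ft_force"],s["clock"])
```

```text
the job is handed in; nothing more can be done
the job is handed in; nothing more can be done
```

The flap is standing upright, and the job was handed in with the arm still holding the heaviest tin, the middle one. No verdict was reported.

- **Flap:** I pushed it up along its arc with closed fingers. It first came to rest at about 1.66 rad, within the limits but close to the upper one. I nudged it back from behind, and it read about 1.6 rad in both fixed cameras, including a scene-camera check at the end.
- **Weights:** I lifted each tin and read the wrist force. The tin towards +y was about 3.5 N, the middle one 6.1–6.5 N over three readings, and the one towards −y about 4.0 N. Single readings scatter by about 0.5 N, well below the gap between the middle tin and the others.
- **Final state:** At about 45.8 s the middle tin was gripped at 58 mm finger opening with a 40 N squeeze. Its underside is about 0.19 m up by the arm's own position, roughly 8 cm above the rim. It looked upright and touching nothing else in both views. The other two tins stood upright on the carton floor.
- **Other objects:** The tape roll, small box, screwdriver and red look-alike were never approached closely. I did not measure their final positions.

No check failed. The one disagreement was between the cameras on the tins' positions, 3–6 mm, which was within the open fingers' clearance.

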